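# Coil winder stop check: press, twist out, reset

### The arm

A 6-joint arm with a two-finger parallel gripper is mounted at the origin on the work surface. World frame = base frame: x ahead of the robot, y to its left, z up, the work surface at z = 0. Lengths are in m, angles in rad, forces in N, time in s.
With the tool pointing down it reaches from about 0.375 to 0.9 m from the base axis. Payload 3.1 kg.
Tool frame: the origin (TCP) lies at the centre of the arm's flange, where the gripper is bolted on; the fingertips stand 173 mm ahead of it and the grasp point (between the pads) lies 155 mm ahead of it; z points along the fingers, x is the direction in which the jaws open and shut, and the axes are right-handed (so a half turn about z gives the same grasp; the last joint's range is limited). The gripper opens to 85 mm and grips with 20 to 120 N. Pads are 22 mm wide; open, the fingers measure 114 mm over their backs; the gripper's body (76 mm by 85 mm) begins 54 mm behind the grasp point. The pads swing forward as they close: fully open they stand 13 mm farther back than shut.
Start: joints at [1.129, 0.527, 1.433, -0, 1.181, -0.178], TCP at [0.163, 0.603, 0.405] pointing down, gripper open.
Joint ranges: [-3.08, 3.08], [-0.75, 2.2], [0.22, 2.44], [-1.43, 4.57], [0, 2.65], [-2.85, 2.85]. Speed limits (rad/s): [2.79, 2.79, 3.14, 3.14, 3.14, 3.14].

### API

Orientations are given as a unit quaternion [x, y, z, w].
In Python, from station import manip gives the robot as it stands.
- The arm moves only by the shell command python3 -m jog 'ROWS' [OPENING] [FORCE]. ROWS is JSON, a list that holds one entry, the list of rows, each a list of 4 numbers: the shift along the world's x, y, z in mm, then the turn about the world's z in degrees. A call has exactly 8 rows; each row shifts and turns the commanded pose from where the row before left it; what a row does not reach is not made up. A row lasts 1/8 s, in which the tool goes at most 62.5 mm and 10.7 degrees, less where a joint would pass 70% of its speed; a pose out of reach is approached as far as the arm can. A call is refused whole if a number of a shift passes 62.5 or a number of a turn 10.7, either way. A call with a gripper value outside its range is refused whole. OPENING is the opening in per cent of the stroke, from 0 (shut) to 100 (fully open), set as the call begins (- or left out, the last holds). The fingers move at their own pace and stop on an object; FORCE is the grip in N (left out, the last holds). Time passes only in rows, so rows that do not move let the fingers close, or fill a call up. It gives the time, the measured TCP pose, the force and the opening at its end, in the units of the state.
- manip.sense(): the state, without advancing time (a new reading comes with each control period).
- manip.snapshot(name): name is "scene" or "top"; returns the picture (400x640x3 uint8, red, green, blue); there is no depth.
- manip.camera_info(name): a dict with "fx", "fy", "cx", "cy" (pixels), "k1" (the pictures are not rectified: a ray, as slopes to the right and down, at radius r is drawn at 1 + k1 r^2 times it, then the intrinsics apply), "R" (3x3) and "t" (3): a world point X has camera coordinates R X + t. Camera axes: x right, y down, z forward; pixel columns grow to the right and rows downward; lengths in m; the calibration is good to about 2 mm. A picture is of the moment at which its call begins. camera_info takes no time and is no camera call.
- manip.sign_off(): hands the job in, once; it reports no verdict.
The state is a dict: "t": time; "q": joint angles; "qd": joint speeds; "tau": joint torques, N m; "tcp_pos": TCP position; "tool_rot": TCP orientation; "force": force on the tool from outside, world axes, zero at the start; "ft_torque": the same for the moment, N m; "finger_gap": opening from 0.0 (shut) to 1.0 (fully open).
Only numpy, scipy, OpenCV 4.12 (cv2) and the standard library are available. Lean on these libraries where they do the work, as an engineer would, in place of code of your own. Each camera call takes 0.05 s, during which the arm holds its last target. There are 200 camera calls.

### The job

Do the coil winder's start-of-shift stop check: press the mushroom head of the stop station down until it latches in, push one of its lobes round clockwise with the fingertips until the head springs back out, then press the round reset button on the controller fully in and let it go. Press and push only, gently: nothing is gripped or lifted, the station and the controller are not shoved along the bench, and the speed dial and everything else on the bench stay as they are.

Things in the scene. Friction and masses are not known exactly. Their poses are not given: they have to be found in the camera images.
- station: stop station: grey box 96 x 96 mm on a 124 x 124 mm foot plate, flat top 60 mm above the bench, 2.2 kg, not fastened: on rubber feet, it slides if pushed sideways with over about 10 N. A 34 mm collar on top, 8 mm high, round the mushroom's stem. Origin under its centre on the bench, z up, on the mushroom's axis
- mushroom: black three-lobed stop head on the station. Origin on its vertical axis at the head's underside (82 mm above the bench when out, 74 latched in); turns and sinks with the head. Core radius 21 mm, crown 20 mm over the underside. Lobes 16 mm wide, 13 mm tall from the underside, reach 32 mm from the axis, along the head's x axis and at +120 and -120 degrees; open hollows between admit a fingertip
- mushroom_top (a point): middle of the crown of the mushroom head, 102 mm above the bench when out; it sinks with the head
- stop_depth (a joint): how far the mushroom is pressed in, m: 0 out, 0.0115 at its stop. It latches when pressed in past about 0.0095 (about 11 N, against a spring) and then rests at about 0.0078 by itself
- stop_turn (a joint): how far the mushroom is turned clockwise seen from above, rad: 0 at rest, end stop at 0.9; it cannot go anticlockwise. A spring turns it back (0.06 to 0.19 N m, about 5 N at a lobe's flank). When latched in, turning it past about 0.35 to 0.45 rad frees it and it springs out
- controller: winder controller: white case, aluminium top 128 x 188 mm, 60 mm above the bench, 2.8 kg, not fastened, on rubber feet. Origin under its centre, z up, x away from its front edge. On top, in its own x, y: reset button at (-24, 55) mm, speed dial at (-24, -50) mm; a flat display and a rocker switch behind them
- reset_top (a point): middle of the top of the round reset push button (26 mm across, in a 42 mm steel collar 12 mm high) on the controller; 82 mm above the bench when out, 10 mm above its collar
- reset (a joint): how far the reset button is pressed, m: 0 out, 0.006 fully in (about 6 N); it springs back by itself
- dial_mark (a point): point on the rim of the speed dial (stepped black knob, foot 44 mm across, 21 mm tall, on the controller top), 18 mm from its axis; the dial turns easily and is to be left as it is
- coil_bobbin: small upright coil bobbin, plywood flanges 42 mm across, copper winding, 42 mm tall, loose, between the two units; origin under its centre
- cap_screw: steel socket cap screw standing on its head, 24 mm across, 58 mm tall, loose, nearer to the robot than the two units; origin under its centre
- wire_spool: full spool of copper wire, white flanges 76 mm across, 105 mm tall, upright, loose, behind the units; origin under its centre
- empty_spool: empty white spool, flanges 64 mm across, 95 mm tall, upright, loose, behind the units; origin under its centre
- small_carton: white carton 70 x 90 x 55 mm, loose, behind the units; origin under its centre
- tape_roll: roll of tape lying flat, 96 mm across, 24 mm tall, loose, on the left; origin under its centre
- driver: screwdriver lying on the bench on the right, loose; origin under it
Mind the look-alikes: they are no part of the job. Leave any orange look-alike of the controller alone.

How it is judged:
On the way, in this order (a step that is already met when the one before it is completed fails the run):
1. the mushroom is pressed in to its latched depth (more than 6.5 mm) (value of joint stop_depth above 0.0065 m), for 0.2 s.
2. the mushroom is turned clockwise (more than 0.25 rad) while it is still latched in (value of joint stop_turn above 0.25 rad and value of joint stop_depth above 0.0055 m).
3. the mushroom has sprung out again (value of joint stop_depth below 0.0015 m), for 0.1 s.
4. the reset button is pressed in (more than 4.5 mm) with the mushroom out (value of joint reset above 0.0045 m and value of joint stop_depth below 0.0015 m), for 0.05 s.
At the end, for the whole second after the job is handed in: Mushroom out (within 1.5 mm) and turned back (within 0.1 rad); reset button out (within 1.5 mm); station and controller upright and within 10 mm of where they stood; dial mark within 10 mm and all other loose things within 15 mm of where they were (value of joint each of stop_depth, reset below 0.0015 m and value of joint stop_turn below 0.1 rad and distance of each of station, controller, dial_mark from where it was at the start of the episode below 0.01 m and angle between each of station, controller's own z axis and vertical below 0.05 rad and distance of each of coil_bobbin, cap_screw, wire_spool, empty_spool, small_carton, tape_roll, driver from where it was at the start of the episode below 0.015 m); the robot touches nothing.
It fails at once if the reset button is pressed while the mushroom is in (value of joint reset above 0.003 m and value of joint stop_depth above 0.005 m).
It fails at once if the mushroom is gripped (the fingers bear on it with more than 28 N while it stands still short of its bottom stop), or the station or controller is forced (more than 60 N) ((contact force between the fingers and mushroom above 28 N and value of joint stop_depth below 0.01 m and velocity of joint stop_depth between -0.005 and 0.005 m/s) or contact force between the fingers and station above 60 N or contact force between the fingers and controller above 60 N).
It fails at once if the station or the controller is shoved, carried or lifted (more than 10 mm) (distance of any of station, controller from where it was at the start of the episode above 0.01 m).
It fails at once if the speed dial is turned (distance of dial_mark from where it was at the start of the episode above 0.01 m).
It fails at once if another thing on the bench is pushed, gripped or lifted (moved more than 15 mm, or the fingers bear on it with more than 5 N) (distance of any of coil_bobbin, cap_screw, wire_spool, empty_spool, small_carton, tape_roll, driver from where it was at the start of the episode above 0.015 m or contact force between the fingers and coil_bobbin above 5 N or contact force between the fingers and cap_screw above 5 N or contact force between the fingers and wire_spool above 5 N or contact force between the fingers and empty_spool above 5 N or contact force between the fingers and small_carton above 5 N or contact force between the fingers and tape_roll above 5 N or contact force between the fingers and driver above 5 N).
It also fails if it takes over 58 s, if anything falls off the work surface, if the arm or the gripper's body presses on something with over 40 N, if the wrist force passes 120 N, or if a joint passes its speed limit or range.

## Working session

There is one attempt and no reset: what is moved stays moved. The work goes in short steps, Python scripts to look and compute and a shell command to move; the robot and the scene stay as the last step left them, time stands still between calls to the robot, and variables do not carry over. Pictures are saved under pics/ and viewed, about 8 in all and at most 12, crops included, and the job is handed in when it is done.

```bash
mkdir -p pics
cat > h.py <<'E'
import numpy as np, cv2
from station import manip
def snap(n,f):
    im=manip.snapshot(n); cv2.imwrite(f'pics/{f}.png',im[:,:,::-1]); return im
def cam(n):
    c=manip.camera_info(n); return c,np.array(c['R']),np.array(c['t'])
def proj(n,X):
    c,R,t=cam(n); p=np.atleast_2d(X)@R.T+t; s=p[:,:2]/p[:,2:]; s=s*(1+c['k1']*(s**2).sum(1,keepdims=True))
    return s*[c['fx'],c['fy']]+[c['cx'],c['cy']]
def ray(n,uv,z):
    c,R,t=cam(n); d=(np.array(uv,float)-[c['cx'],c['cy']])/[c['fx'],c['fy']]; s=d.copy()
    for _ in range(20): s=d/(1+c['k1']*(s@s))
    v=R.T@np.array([*s,1]); o=-R.T@t; return o+v*(z-o[2])/v[2]
E
python3 - <<'E'
from h import *
for n in('scene','top'):
    im=snap(n,n+'0'); c,R,t=cam(n); print(n,c['fx'],c['k1'],-R.T@t,R[2])
print(manip.sense())
a=cv2.imread('pics/scene0.png');b=cv2.imread('pics/top0.png')
E
```

```text
scene 446.77674264077416 0.007694005360233239 [ 0.96075351 -0.45923592  0.87343543] [-0.44863663  0.44346282 -0.77592906]
top 424.6908232833014 0.014963613100180692 [0.40507616 0.02501876 1.26777858] [ 0.0812867  -0.01526231 -0.9965739 ]
{'t': 0.1, 'q': array([ 1.12846349e+00,  5.28377788e-01,  1.43377815e+00, -2.70604455e-05,
        1.18138984e+00, -1.78497359e-01]), 'qd': array([ 0.00158906, -0.0019192 , -0.00408961,  0.00011517, -0.00048113,
        0.00116322]), 'tau': array([ 1.17081941e-04, -4.43301916e+01, -1.78586233e+01, -2.19953322e-04,
        3.88722285e-03, -1.94295029e-05]), 'tcp_pos': array([0.16282923, 0.60309631, 0.40382705]), 'tool_rot': array([ 7.93969166e-01,  6.07957243e-01, -8.62736664e-04,  4.57732705e-04]), 'force': array([-0.13735655, -0.69360772, -0.21300983]), 'ft_torque': array([-0.00015061, -0.01494177,  0.00173375]), 'finger_gap': 0.9996101619005273}
```

View pics/scene0.png

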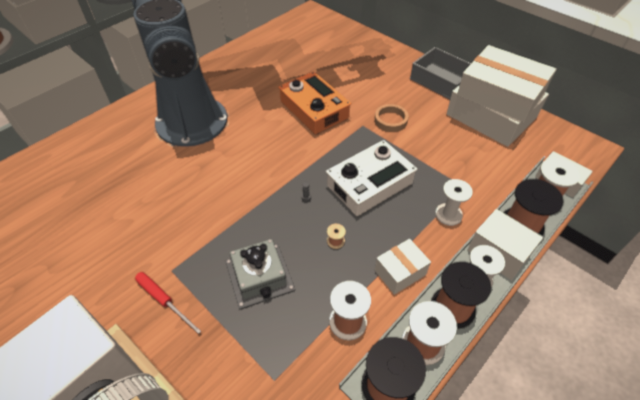

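View pics/top0.png

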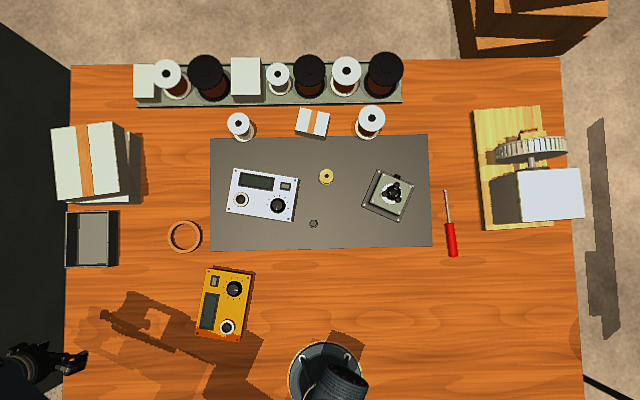

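Candidates: the stop head is the only three-lobed head, at top (391,192). The controller is the white one at (262,193); the orange look-alike at (225,303) is not part of the job. On the white case, reset is the collared button at (241,199) and the dial is the black knob at (277,205). I'll check these in a crop.

Run:
```python
import cv2,numpy as np
a=cv2.imread('pics/top0.png');b=cv2.imread('pics/scene0.png')
f=lambda im,x,y,w,h,s:cv2.resize(im[y:y+h,x:x+w],None,fx=s,fy=s,interpolation=cv2.INTER_CUBIC)
top=np.hstack([f(a,355,160,66,66,6),f(a,220,160,66,66,6)])
bot=np.hstack([f(b,222,232,80,40,4.95),f(b,320,135,80,40,4.95)])
bot=cv2.resize(bot,(top.shape[1],198))
cv2.imwrite('pics/crop1.png',np.vstack([top,bot]))
```

```text
(no output)
```

View pics/crop1.png

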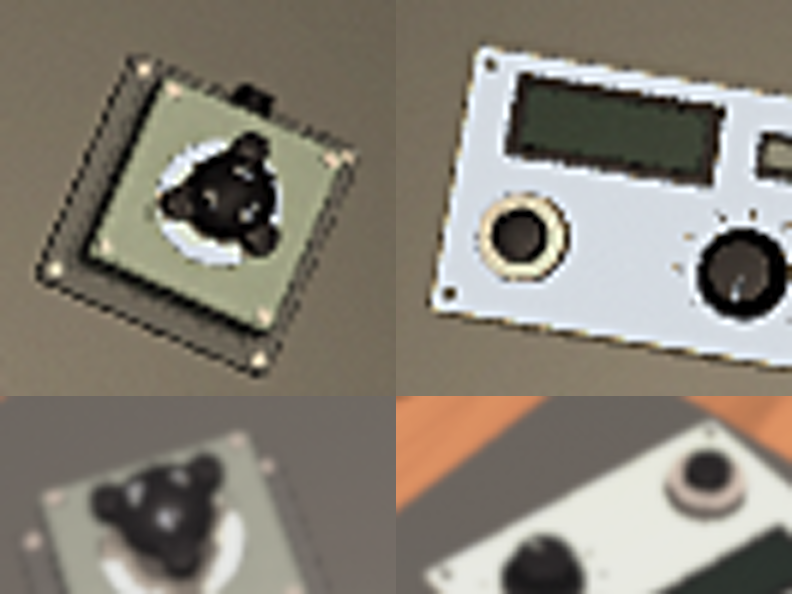

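The crop confirms it. The head's lobes are at crop (252,145), (175,205) and (263,240); the station top screws are at (172,88), (335,160), (263,318) and (103,247). The reset button is at (520,236) and the dial at (742,272).

Run:
```python
from h import *
P=lambda x,y,ox,oy,z:ray('top',(ox+(x+.5)/6-.5,oy+(y+.5)/6-.5),z)
sc=[P(x,y,355,160,.06) for x,y in((172,88),(335,160),(263,318),(103,247))]
c=np.mean(sc,0); print('station',c[:2])
for x,y in((252,145),(175,205),(263,240)):
    p=P(x,y,355,160,.095); d=p-c; print('lobe',p[:2],np.hypot(*d[:2]),np.degrees(np.arctan2(d[1],d[0])))
L=[P(x,y,355,160,.095) for x,y in((252,145),(175,205),(263,240))]; print('lobe mean',np.mean(L,0))
r=P(520,236,396-176-176,160,.082) if 0 else P(520-396,236,220,160,.082); d=P(742-396,272,220,160,.081)
print('reset',r,'dial',d, np.hypot(*(r-d)[:2]))
# scene cam check
print('scene reset',ray('scene',(320+(705-396)/4.95,135+(472-396)/4.95),.082), 'proj',proj('scene',r),proj('scene',[*c[:2],.102]))
print('scene mush top', ray('scene',(222+163/4.95,232+(515-396)/4.95),.102))
print('bobbin',ray('top',(326,177),.042),'screw',ray('top',(313,224),.058),'driver',ray('top',(447,195),.01),'spool',ray('top',(370,118),.105),'carton',ray('top',(315,120),.055),ray('top',(298,132),.055),ray('top',(325,137),.055))
```

```text
station [ 0.52754557 -0.20147749]
lobe [ 0.55071678 -0.21161889] 0.025293335852019653 -23.637671064487094
lobe [ 0.52351854 -0.17480409] 0.026975677043717707 98.5854094259313
lobe [ 0.50632337 -0.21501393] 0.0251717475801926 -147.46849471841793
lobe mean [ 0.5268529  -0.20047897  0.095     ]
reset [0.51925104 0.22549144 0.082     ] dial [0.50017384 0.12258924 0.081     ] 0.1046556355791501
scene reset [0.52753721 0.21760159 0.082     ] proj [[381.79952761 147.0963883 ]] [[253.80085587 250.11968083]]
scene mush top [ 0.53976863 -0.20910489  0.102     ]
bobbin [ 0.58161792 -0.01720272  0.042     ] screw [0.44524136 0.02373554 0.058     ] driver [ 0.52412559 -0.37809432  0.01      ] spool [ 0.73610854 -0.14220188  0.105     ] carton [0.74764099 0.01108207 0.055     ] [0.71314494 0.06122454 0.055     ] [ 0.69681948 -0.01677826  0.055     ]
```

```bash
python3 -m jog '[[[30,-40,0,0],[40,-55,0,0],[40,-55,0,-2],[40,-55,0,-2],[40,-55,0,-2],[40,-55,0,-2],[40,-50,0,-1],[34,-38,0,0]]]' 0 20; python3 -m jog '[[[10,-50,0,0],[10,-55,0,0],[10,-55,-10,0],[10,-55,-20,0],[10,-55,-20,0],[10,-55,-20,0],[0,-50,-15,0],[0,-26,0,0]]]'
```

```text
t: 1.1
tcp_pos: [0.4508, 0.2217, 0.4045]
tool_rot: [0.84, 0.543, -0.0, -0.0]
force: [0.1, 0.7, 0.7]
finger_gap: 0.0
t: 2.1
tcp_pos: [0.5093, -0.1798, 0.318]
tool_rot: [0.84, 0.543, -0.001, -0.001]
force: [-0.5, 1.1, 0.1]
finger_gap: 0.001
```

```bash
python3 -m jog '[[[0,0,0,0],[0,0,0,0],[0,0,0,0],[0,0,0,0],[0,0,0,0],[0,0,0,0],[0,0,0,0],[0,0,0,0]]]'
python3 - <<'E'
from h import *
s=manip.sense();p=s['tcp_pos'];print(p,s['tool_rot'])
from scipy.spatial.transform import Rotation as Ro
tip=p+Ro.from_quat(s['tool_rot']).apply([0,0,.173]);print('tip',tip)
b=snap('scene','s1');print(proj('scene',tip),proj('scene',[.527,-.201,.102]))
c=cv2.resize(b[190:300,190:330,::-1],None,fx=5,fy=5,interpolation=cv2.INTER_CUBIC);cv2.imwrite('pics/crop2.png',c)
E
```

```text
t: 3.1
tcp_pos: [0.5098, -0.1772, 0.3197]
tool_rot: [0.839, 0.544, -0.0, 0.0]
force: [0.5, 0.3, 0.2]
finger_gap: -0.001
[ 0.50975504 -0.17721835  0.31970418] [ 8.39242432e-01  5.43757427e-01 -1.38461091e-05  6.03118633e-06]
tip [ 0.50975215 -0.1772227   0.14670418]
[[254.51742197 225.33957754]] [[253.80202432 249.81654061]]
```

View pics/crop2.png

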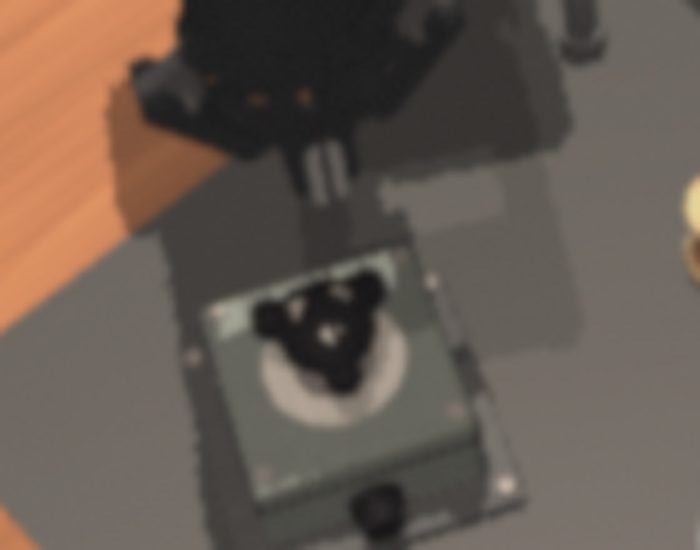

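Relative to the projected tip (254,225), the tip shows at about (255,230). The head is below it, and shows the same downward offset of about 4 px. So the top-view estimate agrees with the robot frame. Next I centre over the crown and go down.

```bash
python3 -m jog '[[[8,-12,0,0],[9,-12,0,0],[0,0,-10,0],[0,0,-15,0],[0,0,-13,0],[0,0,-2,0],[0,0,0,0],[0,0,0,0]]]'; python3 -m jog '[[[0,0,-2,0],[0,0,-2,0],[0,0,-2,0],[0,0,-2,0],[0,0,-1,0],[0,0,0,0],[0,0,0,0],[0,0,0,0]]]'
```

```text
t: 4.15
tcp_pos: [0.527, -0.2012, 0.2801]
tool_rot: [0.839, 0.544, 0.0, 0.0]
force: [0.3, 0.1, -1.1]
finger_gap: -0.001
t: 5.15
tcp_pos: [0.5268, -0.2012, 0.2719]
tool_rot: [0.839, 0.544, 0.0, 0.0]
force: [-1.7, 1.6, 8.2]
finger_gap: 0.004
```

```bash
python3 -m jog '[[[0,0,-1,0],[0,0,-1,0],[0,0,-1,0],[0,0,-1,0],[0,0,-1,0],[0,0,-1,0],[0,0,0,0],[0,0,0,0]]]'
```

```text
t: 6.15
tcp_pos: [0.5268, -0.2012, 0.2661]
tool_rot: [0.839, 0.544, 0.0, 0.0]
force: [-1.2, 1.6, 10.0]
finger_gap: 0.005
```

```bash
python3 -m jog '[[[0,0,-1,0],[0,0,-0.5,0],[0,0,-0.5,0],[0,0,0,0],[0,0,-0.5,0],[0,0,0,0],[0,0,0,0],[0,0,0,0]]]'
```

```text
t: 7.15
tcp_pos: [0.5268, -0.2012, 0.2638]
tool_rot: [0.839, 0.544, 0.0, 0.001]
force: [-1.8, 0.5, 9.9]
finger_gap: -0.002
```

```bash
python3 -m jog '[[[0,0,-0.5,0],[0,0,-0.5,0],[0,0,0,0],[0,0,0,0],[0,0,0,0],[0,0,0,0],[0,0,0,0],[0,0,0,0]]]'
```

```text
t: 8.15
tcp_pos: [0.5268, -0.2012, 0.2635]
tool_rot: [0.839, 0.544, 0.0, 0.001]
force: [-2.4, 0.9, 15.6]
finger_gap: -0.001
```

The bottom stop was felt at tip z 0.0905, which is 11.5 mm of travel, so the head is latched. Now lift, move into the hollow, and go down beside the lobe that points to −24°.

```bash
python3 -m jog '[[[0,0,10,0],[0,0,20,0],[15,4,0,0],[16,4,0,0],[14,3,0,0],[0,0,-10,0],[0,0,-5,0],[0,0,0,0]]]'
python3 - <<'E'
from h import *
b=snap('scene','s2');s=manip.sense();print(s['tcp_pos'],s['force'])
c=cv2.resize(b[190:300,190:330,::-1],None,fx=5,fy=5,interpolation=cv2.INTER_CUBIC);cv2.imwrite('pics/crop3.png',c)
E
```

```text
t: 9.15
tcp_pos: [0.5711, -0.19, 0.275]
tool_rot: [0.839, 0.544, -0.001, -0.001]
force: [0.6, 0.2, 0.3]
finger_gap: -0.001
[ 0.57123737 -0.19017412  0.27553364] [0.21729603 0.1996132  1.28433548]
```

View pics/crop3.png

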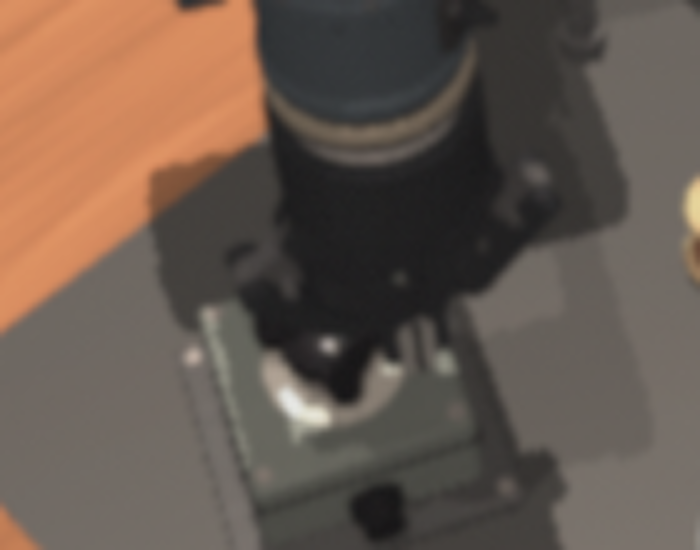

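The tip at crop (420,360) is clear to the right of the lobe at (347,395). Now descend and push.

```bash
python3 -m jog '[[[0,0,-6,0],[0,0,-6,0],[0,0,-6,0],[0,0,-5,0],[0,0,0,0],[0,0,0,0],[0,0,0,0],[0,0,0,0]]]'; python3 -m jog '[[[-0.8,-1.8,0,0],[-0.8,-1.8,0,0],[-0.8,-1.8,0,0],[-0.8,-1.8,0,0],[-0.8,-1.8,0,0],[0,0,0,0],[0,0,0,0],[0,0,0,0]]]'
```

```text
t: 10.2
tcp_pos: [0.5718, -0.1902, 0.2534]
tool_rot: [0.839, 0.544, 0.0, 0.0]
force: [0.4, -0.1, 0.5]
finger_gap: 0.003
t: 11.2
tcp_pos: [0.5678, -0.1991, 0.2532]
tool_rot: [0.839, 0.544, 0.0, 0.0]
force: [0.2, 0.5, 0.1]
finger_gap: 0.004
```

```bash
python3 -m jog '[[[-0.8,-1.8,0,0],[-0.8,-1.8,0,0],[-0.8,-1.8,0,0],[-0.8,-1.8,0,0],[0,0,0,0],[0,0,0,0],[0,0,0,0],[0,0,0,0]]]'
```

```text
t: 12.2
tcp_pos: [0.565, -0.2065, 0.2535]
tool_rot: [0.839, 0.544, 0.0, 0.001]
force: [4.0, 2.6, 4.1]
finger_gap: -0.0
```

```bash
python3 -m jog '[[[-0.6,-1.4,0,0],[-0.6,-1.4,0,0],[-0.6,-1.4,0,0],[0,0,0,0],[0,0,0,0],[0,0,0,0],[0,0,0,0],[0,0,0,0]]]'
```

```text
t: 13.2
tcp_pos: [0.5633, -0.2107, 0.2535]
tool_rot: [0.839, 0.544, 0.001, 0.001]
force: [3.8, 2.5, 4.2]
finger_gap: -0.001
```

```bash
python3 -m jog '[[[-0.6,-1.4,0,0],[-0.6,-1.4,0,0],[-0.6,-1.4,0,0],[0,0,0,0],[0,0,0,0],[0,0,0,0],[0,0,0,0],[0,0,0,0]]]'
python3 - <<'E'
from h import *
b=snap('scene','s3')
c=cv2.resize(b[190:300,190:330,::-1],None,fx=5,fy=5,interpolation=cv2.INTER_CUBIC);cv2.imwrite('pics/crop4.png',c)
E
```

```text
t: 14.2
tcp_pos: [0.5617, -0.2151, 0.2532]
tool_rot: [0.839, 0.544, 0.001, 0.001]
force: [5.4, 2.0, 1.2]
finger_gap: 0.0
```

View pics/crop4.png

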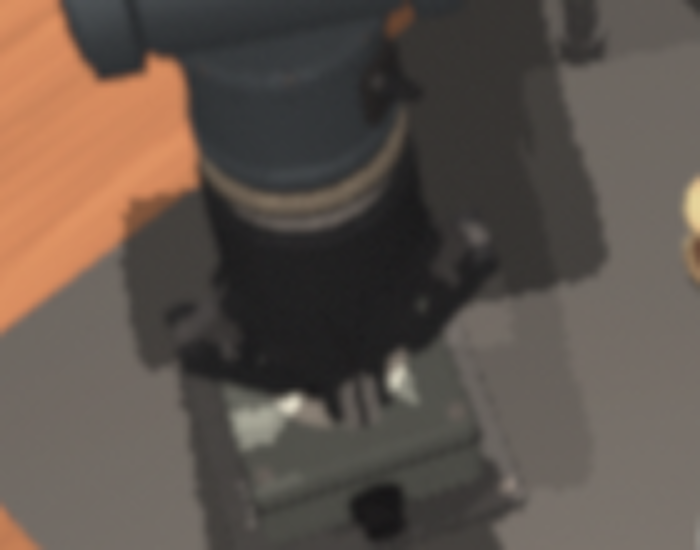

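```bash
python3 -m jog '[[[-0.6,-1.4,0,0],[-0.4,-1,0,0],[0,0,0,0],[0,0,0,0],[0,0,0,0],[0,0,0,0],[0,0,0,0],[0,0,0,0]]]';  python3 -m jog '[[[0.8,1.8,0,0],[0.8,1.8,0,0],[1.6,3.6,0,0],[2.5,5.5,0,0],[2.5,5.5,0,0],[2.5,5.5,0,0],[1,2.2,0,0],[0,0,0,0]]]';  python3 -m jog '[[[0,0,6,0],[0,0,15,0],[0,0,25,0],[-5,20,20,0],[-5,30,0,0],[-5,30,0,0],[-5,10,0,0],[0,0,0,0]]]'
python3 - <<'E'
from h import *
b=snap('scene','s4');a=snap('top','t4')
c=cv2.resize(b[230:310,215:305,::-1],None,fx=4.4,fy=4.4,interpolation=cv2.INTER_CUBIC)
d=cv2.resize(a[160:226,355:421,::-1],(c.shape[0],c.shape[0]),interpolation=cv2.INTER_CUBIC);cv2.imwrite('pics/crop5.png',np.hstack([c,d]))
E
```

```text
t: 15.25
tcp_pos: [0.5604, -0.2173, 0.2531]
tool_rot: [0.839, 0.544, 0.001, 0.001]
force: [4.8, 2.3, 2.2]
finger_gap: -0.001
t: 16.25
tcp_pos: [0.571, -0.191, 0.2526]
tool_rot: [0.839, 0.544, -0.001, -0.001]
force: [0.3, 0.3, 0.4]
finger_gap: 0.0
t: 17.25
tcp_pos: [0.5515, -0.1011, 0.3199]
tool_rot: [0.839, 0.544, 0.0, 0.0]
force: [0.7, 0.3, -0.4]
finger_gap: 0.001
```

View pics/crop5.png

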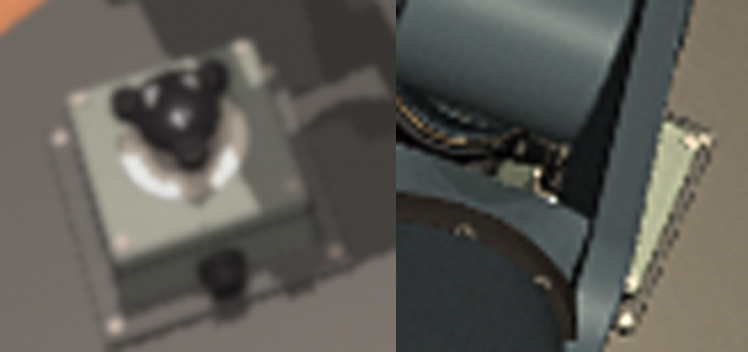

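The head shows unobstructed with its lobes back at their original angle. To see whether it is out or still latched, I'll compare it numerically with the first picture (out) and s2 (latched).

Run:
```python
import cv2,numpy as np
g=lambda f:cv2.imread(f'pics/{f}.png',0).astype(np.float32)
a=g('scene0')
for n,(x0,y0,x1,y1) in {'head':(242,243,270,262),'front':(255,275,275,300),'fullhead':(238,240,274,272)}.items():
    for f in('s1','s2','s4'):
        b=g(f); T=np.minimum(a[y0:y1,x0:x1],70);B=np.minimum(b[y0-6:y1+6,x0-6:x1+6],70)
        up=lambda i:cv2.resize(i,None,fx=4,fy=4,interpolation=cv2.INTER_CUBIC)
        r=cv2.matchTemplate(up(B),up(T),cv2.TM_CCOEFF_NORMED);_,m,_,l=cv2.minMaxLoc(r);print(n,f,round(m,3),(np.array(l)/4-6))
```

```text
head s1 0.942 [0. 0.]
head s2 0.401 [0.5 2. ]
head s4 0.965 [0.25 0.  ]
front s1 0.997 [0. 0.]
front s2 0.973 [0.25 0.  ]
front s4 0.999 [0. 0.]
fullhead s1 0.945 [ 0.   -0.25]
fullhead s2 0.514 [0.25 1.5 ]
fullhead s4 0.975 [0. 0.]
```

The head is out (0 px shift, against about 2 px down when latched) and the station has not moved. Next is the reset button.

```bash
python3 -m jog '[[[-4,35,0,0],[-4,50,0,0],[-5,55,0,0],[-5,55,0,0],[-5,55,0,0],[-5,46,0,0],[-4,30,0,0],[0,0,0,0]]]'; python3 -m jog '[[[0,0,-10,0],[0,0,-15,0],[0,0,-10,0],[0,0,0,0],[0,0,0,0],[0,0,0,0],[0,0,0,0],[0,0,0,0]]]'
python3 - <<'E'
from h import *
b=snap('scene','s5')
print(manip.sense()['tcp_pos'])
c=cv2.resize(b[110:210,310:430,::-1],None,fx=5,fy=5,interpolation=cv2.INTER_CUBIC);cv2.imwrite('pics/crop6.png',c)
E
```

```text
t: 18.35
tcp_pos: [0.5201, 0.2259, 0.3192]
tool_rot: [0.839, 0.545, 0.0, 0.0]
force: [-0.2, 0.1, 0.6]
finger_gap: -0.002
t: 19.35
tcp_pos: [0.5197, 0.2248, 0.2845]
tool_rot: [0.839, 0.544, 0.0, 0.0]
force: [-0.3, -0.2, 0.3]
finger_gap: 0.003
[0.51968495 0.22480694 0.28443381]
```

View pics/crop6.png

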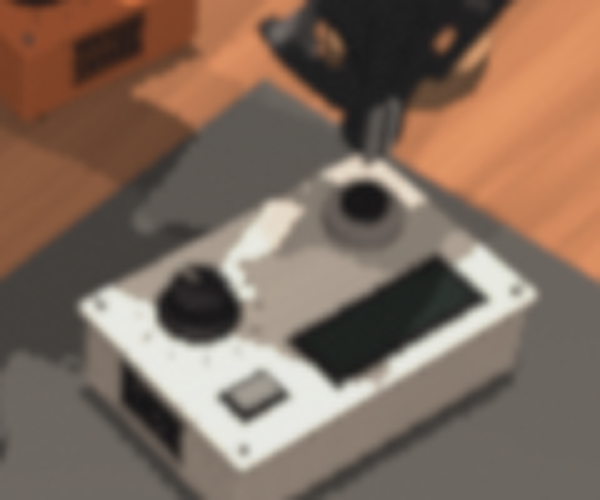

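The tip at crop (375,155) is straight above the black reset button at (365,195), well away from the dial at (200,300). Press.

```bash
python3 -m jog '[[[0,0,-10,0],[0,0,-10,0],[0,0,-8,0],[0,0,-2,0],[0,0,-1,0],[0,0,-1,0],[0,0,-1,0],[0,0,0,0]]]'; python3 -m jog '[[[0,0,-1,0],[0,0,-1,0],[0,0,-0.5,0],[0,0,-0.5,0],[0,0,0,0],[0,0,0,0],[0,0,0,0],[0,0,0,0]]]'
```

```text
t: 20.4
tcp_pos: [0.5194, 0.2247, 0.2514]
tool_rot: [0.839, 0.544, -0.0, -0.0]
force: [-2.3, -1.0, 5.0]
finger_gap: 0.001
t: 21.4
tcp_pos: [0.5193, 0.2247, 0.2494]
tool_rot: [0.839, 0.544, -0.0, -0.0]
force: [-4.5, -1.3, 12.6]
finger_gap: -0.001
```

The button bottomed: 12.6 N at tip z 0.0764. Release, retreat and check.

```bash
python3 -m jog '[[[0,0,4,0],[0,0,10,0],[0,0,25,0],[0,0,40,0],[0,0,40,0],[0,0,20,0],[0,0,0,0],[0,0,0,0]]]'; python3 -m jog '[[[-20,30,0,0],[-30,45,0,0],[-40,55,0,0],[-40,55,0,0],[-40,55,0,0],[-40,50,0,0],[-40,40,0,0],[-20,10,0,0]]]'; python3 -m jog '[[[0,0,0,0],[0,0,0,0],[0,0,0,0],[0,0,0,0],[0,0,0,0],[0,0,0,0],[0,0,0,0],[0,0,0,0]]]'
python3 - <<'E'
from h import *
b=snap('scene','s6');a=snap('top','t6')
A=cv2.imread('pics/top0.png');B=cv2.imread('pics/scene0.png')
g=lambda i:cv2.cvtColor(i,cv2.COLOR_BGR2GRAY).astype(np.float32)
up=lambda i:cv2.resize(i,None,fx=4,fy=4,interpolation=cv2.INTER_CUBIC)
def m(p,q,x0,y0,x1,y1):
    r=cv2.matchTemplate(up(g(q)[y0-6:y1+6,x0-6:x1+6]),up(g(p)[y0:y1,x0:x1]),cv2.TM_CCOEFF_NORMED);_,v,_,l=cv2.minMaxLoc(r);return round(v,3),np.array(l)/4-6
for n,k in dict(station=(360,165,416,222),head=(378,178,406,208),ctrl=(224,166,300,224),dial=(268,196,287,214),reset=(232,190,250,208),bobbin=(316,168,336,186),screw=(306,217,321,231),driver=(440,185,460,260),spool=(355,103,387,140),carton=(293,105,332,139),empty=(226,110,256,142),tape=(165,218,205,254)).items(): print(n,m(A,a[:,:,::-1],*k))
print('scene head',m(B,b[:,:,::-1],242,243,270,262),'reset',m(B,b[:,:,::-1],372,140,394,158))
v=np.vstack([np.hstack([cv2.resize(b[:,:,::-1],(400,250)),cv2.resize(a[:,:,::-1],(400,250))]),cv2.resize(a[160:225,220:425,::-1],(800,254),interpolation=cv2.INTER_CUBIC)]);cv2.imwrite('pics/fin.png',v)
print(manip.sense()['force'])
E
```

```text
t: 22.4
tcp_pos: [0.5196, 0.2247, 0.3863]
tool_rot: [0.839, 0.544, -0.0, -0.0]
force: [-0.4, -0.5, -0.0]
finger_gap: -0.003
t: 23.4
tcp_pos: [0.2579, 0.552, 0.3852]
tool_rot: [0.838, 0.545, -0.001, 0.0]
force: [-0.7, -0.4, 0.5]
finger_gap: 0.002
t: 24.4
tcp_pos: [0.2603, 0.5502, 0.3872]
tool_rot: [0.839, 0.544, 0.0, -0.0]
force: [-0.2, -0.1, -0.0]
finger_gap: -0.001
station (0.999, array([0., 0.]))
head (0.999, array([0., 0.]))
ctrl (1.0, array([0., 0.]))
dial (0.999, array([0., 0.]))
reset (1.0, array([0., 0.]))
bobbin (1.0, array([0., 0.]))
screw (0.999, array([0., 0.]))
driver (0.999, array([0., 0.]))
spool (0.998, array([0., 0.]))
carton (0.999, array([0., 0.]))
empty (0.999, array([0., 0.]))
tape (0.999, array([0., 0.]))
scene head (1.0, array([0., 0.])) reset (1.0, array([0., 0.]))
[0.10317807 0.41259873 0.41604271]
```

View pics/fin.png

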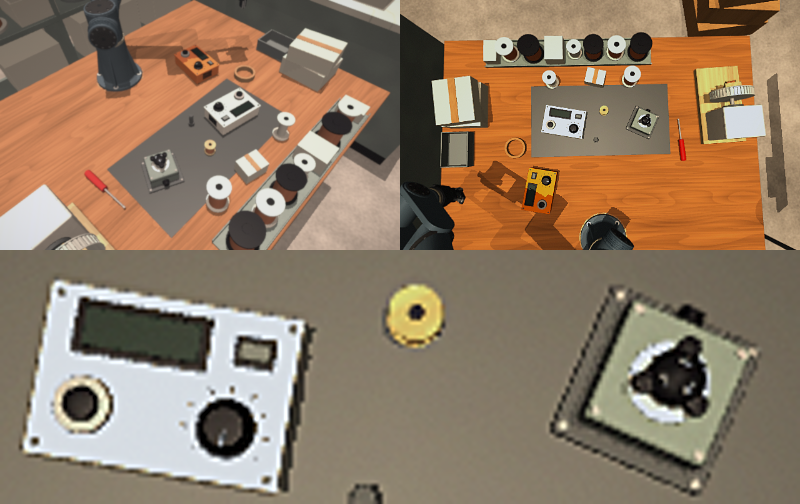

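Everything stands as it did at the start: head out and turned back at (670,380), reset out at (82,405), dial unchanged at (226,428). The arm is clear, so I'm handing in.

```bash
python3 -c "
from station import manip; print(manip.sign_off())"
```

```text
the job is handed in; nothing more can be done
None
```

The stop check is done and handed in at about 24.5 s of the 58 s allowed; the system gave no verdict.

- **Press:** I pressed the mushroom head with the shut fingertips to its bottom stop, 11.5 mm down with a peak reading of 15.6 N, so it latched.
- **Turn:** I pushed one lobe clockwise at about 4–6 N sideways. By the fingertip position that was about 0.5–0.6 rad; I could not read the joint itself. The head sprang out and turned back.
- **Reset:** I pressed the button to its stop (12.6 N at the last reading) and let it go.

**Last checks:** In the pictures taken before sign-off, all of these match the first pictures with no visible shift:
- head and reset button (out)
- station and controller
- dial
- all seven loose things

The arm was clear of everything with no force on it. No check failed or disagreed. The scene camera showed a steady offset of about 3–5 pixels, the same for the fingertip as for the targets, so it did not affect the work.

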